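# Clamp the thick offcut with three clicks of the lever and hold it

### The job

Stand the thickest of the three wooden offcuts on the bed of the little click clamp, midway along the fence between the pad and the fence with its long side along the fence, and let go of it. Then swing the clamp's lever by its upright knob exactly three clicks from rest, never on to a fourth, so that the pad presses the offcut against the fence. The lever springs back when let go, so finish still holding the knob there with the fingers, and leave the other offcuts and the tape measure where they are.

Things in the scene. Friction and masses are not known exactly. Their poses are not given: they have to be found in the camera images.
- clamp: click clamp screwed to the bench; never moves in a run. Origin on the bench top, on its middle line; x points from lever housing to fence, z up. Steel base plate (the bed) from x = -120 to +110 mm, y = -60 to +60 mm, its top 12 mm up. Grey gear housing x = -124 to -30 mm, 74 mm wide, top 50 mm up. The offcut stands on the bed between pad (x = +2 mm at rest) and fence (x = +62 mm)
- fence_foot (a point): foot of the fence at the middle of its width, on the bed: x = +62, y = 0, z = +12 mm in the clamp's frame. The fence is an upright steel plate 56 mm wide (along the clamp's y) and 34 mm high whose flat face looks to the clamp's -x
- pad_face (a point): middle of the face of the rubber pad, 31 mm above the bench; pad 42 mm wide, 26 mm high. At rest 60 mm from the fence; each click moves it 10 mm to the clamp's +x. It is sprung (300 N/m, yields up to 14 mm): at click two it stops 2 mm short of an offcut lying at the fence; at click three it presses the 38 mm wide offcut, pushed home against the fence, with about 3 N
- lever: the clamp's lever. Origin on its upright turning axis, on top of the housing: x = -70, y = 0, z = +50 mm in the clamp's frame. A hub and a toothed wheel there reach up to 74 mm above the bench; a level steel bar, 64 mm above the bench, leads to the upright wooden knob at its end, 120 mm from the axis
- knob (a point): middle of the lever's upright round wooden knob, on its axis, 89 mm above the bench; knob 22 mm in diameter, from 67 to 109 mm above the bench. It turns with the lever on a level circle of radius 120 mm about the lever's axis. At rest it is at x = -116, y = -111 mm in the clamp's frame; it is swung counterclockwise seen from above, mainly to the clamp's +x
- lever_angle (a joint): lever angle in rad: 0 at rest on its stop, growing counterclockwise seen from above. A pawl clicks into a toothed wheel every 15 degrees (0.262): click three is at 0.785, click four at 1.047. The push at the knob, 5 to 9 N in all, slackens by 2 to 3 N into each click and stiffens sharply just past it. The spring takes the lever back to 0 from anywhere when let go
- block: thickest of the three wooden offcuts: plain block 38 (x) x 60 (y) x 30 (z) mm, about 0.05 kg, loose on the bench. Origin: centre of its underside. On the bed its 60 mm side lies along the clamp's y, middle at about y = 0; anywhere between pad and fence will do, as the pad pushes it home
- flat_offcut: another wooden offcut, 45 x 90 x 22 mm, loose; leave it alone. Origin: centre of its underside; y along its length
- thin_offcut: another wooden offcut, 34 x 70 x 18 mm, loose; leave it alone. Origin: centre of its underside; y along its length
- tape_measure: round tape measure, 81 x 86 x 35 mm, loose; leave it alone. Origin: centre of its underside
Mind the look-alikes: they are no part of the job. Leave any pink or red look-alike of the block alone.

How it is judged (in metres and radians):
On the way, in this order (a step that is already met when the one before it is completed fails the run):
1. the thick offcut stands on the bed between pad and fence, its long side along the fence, let go, with the lever still at rest (x of block in the frame of clamp between 0.018 and 0.046 m and y of block in the frame of clamp between -0.015 and 0.015 m and z of block in the frame of clamp between 0.009 and 0.016 m and angle between block's own z axis and vertical below 0.1 rad and angle between the y axis of block and the y axis of clamp, either way round below 0.26 rad and contact force between the fingers and block below 0.2 N and linear speed of block below 0.02 m/s and value of joint lever_angle below 0.15 rad), for 0.2 s.
2. the fingers hold the lever on the third click (value of joint lever_angle between 0.695 and 0.875 rad and contact force between the fingers and lever above 1 N), for 0.3 s.
At the end, for the whole second after the job is handed in: Ends holding: the fingers bear on the knob (over 1 N) and keep the lever within 5 degrees of click three (0.695 to 0.875 rad); the thick offcut stands on the bed flat against the fence (3 mm, 0.1 rad), within 18 mm of its middle, pressed by the pad, not touched by the fingers (all of step 2 and contact force between the fingers and block below 0.2 N and contact force between block and clamp above 1 N and x of block in the frame of clamp between 0.04 and 0.046 m and y of block in the frame of clamp between -0.018 and 0.018 m and z of block in the frame of clamp between 0.009 and 0.016 m and angle between the y axis of block and the y axis of clamp, either way round below 0.1 rad and angle between block's own z axis and vertical below 0.1 rad); the arm keeps its last pose, push and grip.
It fails at once if the lever is swung well past the third click towards the fourth (value of joint lever_angle above 0.93 rad).
It fails at once if another offcut or the tape measure is moved by more than 25 mm (distance of any of flat_offcut, thin_offcut, tape_measure from where it was at the start of the episode above 0.025 m).
It also fails if it takes over 58 s, if anything falls off the work surface, if the arm or the gripper's body presses on something with over 40 N, if the wrist force passes 120 N, or if a joint passes its speed limit or range.

### The arm

A 6-joint arm with a two-finger parallel gripper is mounted at the origin on a cart in front of the work surface, level with it; the furniture and walls round the work are solid. World frame = base frame: x ahead of the robot, y to its left, z up, the work surface at z = 0. Lengths are in m, angles in degrees, forces in N, time in s.
With the tool pointing down it reaches from about 0.4 to 0.825 m from the base axis. Payload 7 kg.
Tool frame: the origin (TCP) lies on the centre line of the jaws, within the pads' length; the fingertips stand 8 mm ahead of it and the grasp point (between the pads) lies 11 mm behind it; z points along the fingers, y is the line along which they close (so a half turn about z gives the same grasp; the last joint's range is limited). The gripper opens to 88 mm and grips with 3 to 60 N. Pads are 19 mm wide; open, the fingers measure 130 mm over their backs; the gripper's body (78 mm by 193 mm) begins 47 mm behind the grasp point.
Start: joints at [-52.42, 20.546, 0.682, 0, -70.136, -16.507], TCP at [0.243, -0.63, 0.235] pointing down, gripper open.
Joint ranges: [-176.03, 176.03], [-82.01, 121.73], [-58.28, 71.71], [-173.87, 95.51], [-174.79, -0.11], [-173.66, 173.66]. Speed limits (degrees/s): [136.94, 136.94, 172.46, 180, 180, 180].

### API

Orientations are given as [roll, pitch, yaw] about the fixed x, y, z axes, in that order (R = Rz(yaw) Ry(pitch) Rx(roll)).
In Python, from plant import ctrl, vision gives the robot as it stands. The module is installed in compiled form; this text tells all that it offers.
- The arm moves only by the tool move_arm, never from a script. Its argument "moves" is one flat list of numbers, 7 for each row, row after row: the finger opening in cm, from 0 to 8.76, then the shift along the tool's x, y, z in cm, then the turn, a rotation vector about the tool's x, y, z in rad. A call has 1 to 8 rows; each row shifts and turns the commanded pose from where the row before left it, along the tool's axes as they then stand; what a row does not reach is not made up. A row lasts 1/10 s, in which the tool goes at most 50 mm and 8.59 degrees, less where a joint would pass 70% of its speed; a pose out of reach is approached as far as the arm can. A call with a gripper value outside its range is refused whole. The fingers move at their own pace and stop on an object; the grip force is fixed at half the most. Time passes only in rows, so rows that do not move let the fingers close. It gives the time, the measured TCP pose, the force, the opening and the grip force at its end, in the units of the state.
- ctrl.get_obs(): the state, without advancing time (a new reading comes with each control period).
- vision.snapshot(name): name is "side" or "top"; returns (picture, depth): 384x512x3 uint8, red, green, blue; 384x512 float32, m along the optical axis (not along the pixel's ray), 0 where there is no reading.
- vision.camera_model(name): a dict with "vertical_fov" (degrees; the focal length in pixels is half the picture's height over the tangent of half this angle, whatever the lens; pixels are square), "cx", "cy" (the principal point, pixels), "D" ([k1, k2, p1, p2, k3] as OpenCV has them; the pictures are not rectified), "cam_to_world" (4x4, takes a point from camera to world coordinates). Camera axes: x right, y down, z forward; pixel columns grow to the right and rows downward; lengths in m; the calibration is good to about 2 mm. A picture is of the moment at which its call begins. camera_model takes no time and is no camera call.
- ctrl.close_job(): hands the job in; it is judged then, once.
The state is a dict: "clock": time; "joint_pos": joint angles; "qvel": joint speeds; "tau": joint torques, N m; "tool_pos": TCP position; "orientation": TCP orientation; "force": force on the tool from outside, world axes, zero at the start; "moment": the same for the moment, N m; "opening": finger opening in m; "gripper_force": force on a finger pad.
Only numpy, scipy, OpenCV 4.12 (cv2) and the standard library are available. Lean on these libraries where they do the work, as an engineer would, in place of code of your own. Each camera call takes 0.05 s, during which the arm holds its last target. There are 200 camera calls.

## Working session

There is one attempt and no reset: what is moved stays moved. The work goes in short steps, Python scripts to look and compute and a tool call to move; the robot and the scene stay as the last step left them, time stands still between calls to the robot, and variables do not carry over. Pictures are saved under pics/ and viewed, at most 10 in all, crops included, and the job is handed in when it is done.

Besides the shell and the picture viewer there is one more tool, called as name(argument=value, ...) on one line, values as JSON. move_arm: Moves the arm, as the interface text tells. Its arguments: {"type":"object","properties":{"moves":{"type":"array"}},"required":["moves"]}

```bash
mkdir -p pics
cat > h.py <<'E'
import numpy as np, cv2
from plant import ctrl, vision
def snap(n,f=None):
    im,d=vision.snapshot(n)
    if f: cv2.imwrite(f'pics/{f}.png',im[:,:,::-1])
    return im,d
def pts(n,d):
    m=vision.camera_model(n);H,W=d.shape
    f=H/2/np.tan(np.radians(m['vertical_fov'])/2)
    K=np.array([[f,0,m['cx']],[0,f,m['cy']],[0,0,1.]])
    uv=np.stack(np.meshgrid(np.arange(W),np.arange(H)),-1).reshape(-1,1,2).astype(np.float32)
    n_=cv2.undistortPoints(uv,K,np.array(m['D'],float)).reshape(H,W,2)
    P=np.dstack([n_[...,0]*d,n_[...,1]*d,d])
    T=np.array(m['cam_to_world'])
    P=P@T[:3,:3].T+T[:3,3]; P[d==0]=np.nan
    return P
E
python3 - <<'E'
from h import *
ims=[]
for n in('top','side'):
    im,d=snap(n,n); P=pts(n,d); np.save(n+'.npy',P); print(n,np.array(vision.camera_model(n)['cam_to_world']).round(3).tolist(), vision.camera_model(n)['vertical_fov'],np.isnan(P).mean())
print(ctrl.get_obs())
E
```

```text
top [[-0.023, -0.997, 0.076, 0.476], [-1.0, 0.023, 0.006, 0.098], [-0.008, -0.076, -0.997, 1.173], [0.0, 0.0, 0.0, 1.0]] 52.173388517508094 0.0041961669921875
side [[-0.958, -0.158, 0.239, 0.233], [-0.286, 0.521, -0.804, 1.178], [0.002, -0.839, -0.545, 0.805], [0.0, 0.0, 0.0, 1.0]] 43.10480874871732 0.013799031575520834
{'clock': 0.1, 'joint_pos': array([-5.24191515e+01,  2.05885639e+01,  6.39958661e-01, -1.62027471e-02,
       -7.01365271e+01, -1.65069820e+01]), 'qvel': array([ 0.06550103, -0.07191088,  0.1070285 ,  0.08326542,  0.11242361,
        0.03813166]), 'tau': array([ 4.19589669e-04, -5.84165275e+01,  2.93752688e+01,  7.01544285e+00,
        1.01574662e-02, -5.31738715e-05]), 'tool_pos': array([ 0.24253049, -0.62947667,  0.23371439]), 'orientation': array([ 1.79914048e+02, -9.58619190e-03, -1.58931643e+02]), 'force': array([-0.83633501,  0.06170082, -0.31613183]), 'moment': array([0.00447611, 0.02369077, 0.0564698 ]), 'gripper_force': 0.0, 'opening': 0.08745601171981557}
```

View pics/top.png

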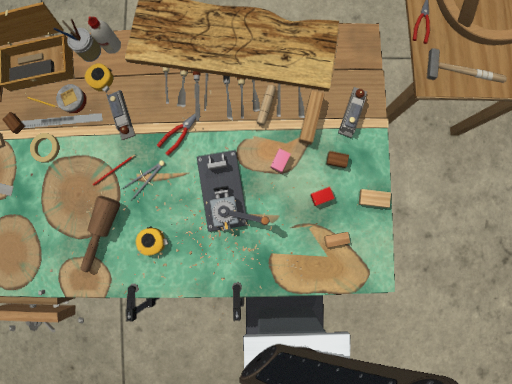

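View pics/side.png

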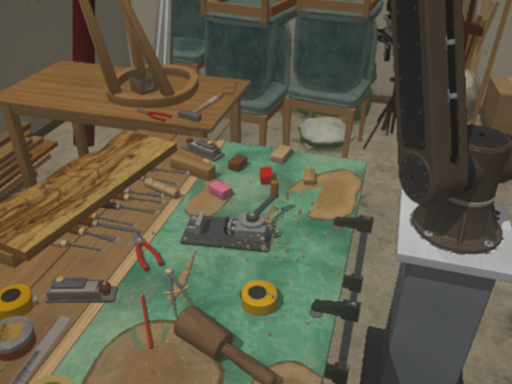

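Run:
```python
from h import *
P=np.load('top.npy'); Q=np.load('side.npy')
def box(name,S):
    # top face: take the highest 4mm
    z=np.percentile(S[:,2],90); t=S[S[:,2]>z-.006]
    r=cv2.minAreaRect((t[:,:2]*1000).astype(np.float32)); print(name,'z',round(z,4),'n',len(t),r)
for n,(u,v) in dict(pink=(281,161),red=(322,197),brown=(338,159),light=(375,198),tan=(338,240)).items():
    c=P[v,u]; print(n,c.round(4),'bench near',[P[v+dv,u+du,2].round(4) for du,dv in((22,0),(-22,0),(0,18),(0,-14))])
    for nm,A in(('top',P),('side',Q)):
        S=A.reshape(-1,3); S=S[(np.abs(S[:,:2]-c[:2])<.065).all(1)&(S[:,2]>.011)&(S[:,2]<.06)]
        if len(S)>5: box('  '+nm,S)
im=cv2.imread('pics/top.png')[130:260,190:400]; a=cv2.resize(im,None,fx=3.8,fy=3.8,interpolation=cv2.INTER_CUBIC); cv2.imwrite('pics/crop.png',a[:590])
# clamp
c=P[200,222]; S=P.reshape(-1,3)
for nm,A in(('top',P),('side',Q)):
    S=A.reshape(-1,3); S=S[(np.abs(S[:,:2]-c[:2])<.16).all(1)]
    for lo,hi in((.006,.018),(.04,.054),(.056,.08),(.095,.12)):
        t=S[(S[:,2]>lo)&(S[:,2]<hi)]
        if len(t)>4: print(nm,lo,len(t),t.mean(0).round(4),cv2.minAreaRect((t[:,:2]*1000).astype(np.float32)))
```

```text
pink [0.6672 0.0357 0.0302] bench near [np.float64(-0.0011), np.float64(0.0009), np.float64(-0.0056), np.float64(-0.0004)]
  top z 0.0316 n 255 ((694.6674194335938, 22.268909454345703), (43.21042251586914, 116.90531158447266), 56.21149444580078)
  side z 0.0311 n 172 ((676.1248779296875, 22.344707489013672), (77.84527587890625, 126.37654113769531), 77.4367904663086)
red [ 0.5584 -0.0822  0.0261] bench near [np.float64(-0.0036), np.float64(-0.0012), np.float64(-0.0045), np.float64(0.0013)]
  top z 0.0318 n 236 ((578.3495483398438, -76.86593627929688), (71.80155944824219, 57.57978820800781), 20.98234748840332)
  side z 0.0321 n 130 ((574.8361206054688, -78.61373138427734), (69.96784210205078, 66.77555847167969), 18.407169342041016)
brown [ 0.6702 -0.134   0.027 ] bench near [np.float64(-0.0029), np.float64(-0.0001), np.float64(0.0011), np.float64(-0.0002)]
  top z 0.0319 n 233 ((671.263427734375, -131.91688537597656), (61.03371810913086, 36.37007522583008), 77.98209381103516)
  side z 0.0312 n 125 ((668.304443359375, -132.3879852294922), (65.95722198486328, 41.127784729003906), 77.6539
[... 1155 characters left out ...]
6777344)
top 0.095 49 [0.4938 0.0884 0.1077] ((494.9549255371094, 89.04216003417969), (19.029037475585938, 19.063894271850586), 88.71405029296875)
side 0.006 1479 [0.6012 0.2327 0.0115] ((583.175537109375, 213.44203186035156), (318.9290771484375, 245.4032745361328), 87.29138946533203)
side 0.04 643 [0.5197 0.2285 0.0481] ((526.4918212890625, 220.5714111328125), (276.0767822265625, 289.02960205078125), 4.283293724060059)
side 0.056 549 [0.5004 0.1924 0.0632] ((473.2117919921875, 252.82810974121094), (310.366943359375, 182.5627899169922), 69.50395202636719)
side 0.095 54 [0.4894 0.0935 0.1043] ((490.09637451171875, 90.73646545410156), (20.751771926879883, 18.68619728088379), 74.67526245117188)
```

View pics/crop.png

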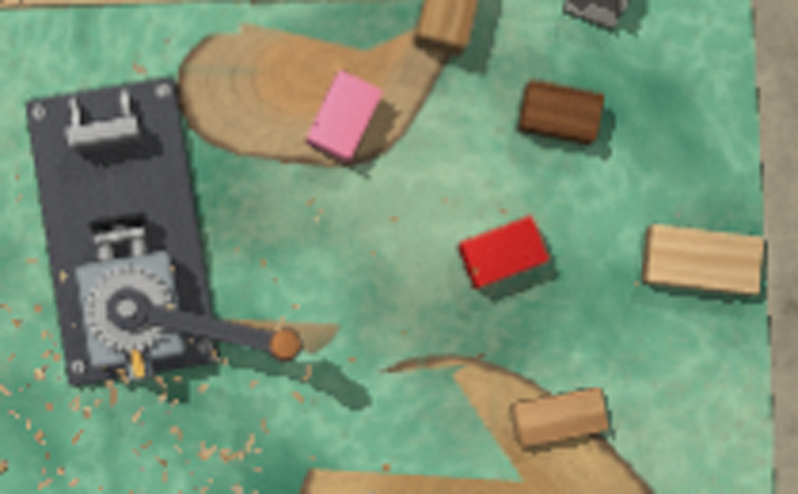

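Five candidates in the top view: pink (281,161), red (322,197), brown (338,159), light (375,198) and tan (338,240). The brown one fits. It is bare wood with a top of 61 x 36 mm and is 31 mm high. Light is 90 mm long and 23 mm high (the flat one), tan is 70 mm long and 19 mm high (the thin one), and pink and red are look-alikes. The enlarged crop confirms this, with the brown block at crop (562,112). Next I measure the clamp precisely.

Run:
```python
from h import *
from scipy.optimize import least_squares
for n in('top','side'):
    P=np.load(n+'.npy'); im=cv2.imread(f'pics/{n}.png').astype(int)
    c=np.array([.56,.2])
    near=(np.hypot(P[...,0]-.57,P[...,1]-.2)<.19)
    g=im.max(2)-im.min(2)
    m=(near&(P[...,2]>.006)&(P[...,2]<.017)&(g<35)).astype(np.uint8)
    k,l,s,_=cv2.connectedComponentsWithStats(m); j=1+s[1:,4].argmax()
    t=P[l==j]; r=cv2.minAreaRect((t[:,:2]*1000).astype(np.float32)); print(n,'plate',len(t),np.median(t[:,2]).round(4),r)
    hub=P[near&(P[...,2]>.069)&(P[...,2]<.08)]
    hub=hub[hub[:,1]>.14]; print(' hub',len(hub),hub.mean(0).round(4), cv2.minEnclosingCircle((hub[:,:2]*1000).astype(np.float32)) if len(hub) else '')
    kn=P[near&(P[...,2]>.099)]; print(' knob',len(kn),cv2.minEnclosingCircle((kn[:,:2]*1000).astype(np.float32)),kn[:,2].max())
    fe=P[near&(P[...,0]>.6)&(P[...,2]>.03)&(P[...,1]>.14)&(P[...,1]<.27)]; print(' fence',len(fe),fe.mean(0).round(4),fe[:,2].max().round(4),cv2.minAreaRect((fe[:,:2]*1000).astype(np.float32)))
```

```text
top plate 1840 0.0113 ((587.8988037109375, 214.00247192382812), (229.5235137939453, 120.7283706665039), 8.271978378295898)
 hub 77 [0.5077 0.1942 0.0723] ((477.0609436035156, 188.96011352539062), 63.12638854980469)
 knob 49 ((494.0238952636719, 88.43717956542969), 10.6328125) 0.11193301594260374
 fence 121 [0.663  0.2236 0.0425] 0.0504 ((672.9865112304688, 226.49774169921875), (38.68657302856445, 56.46780776977539), 9.434530258178711)
side plate 1329 0.0113 ((582.8637084960938, 216.16651916503906), (231.07083129882812, 125.4737319946289), 7.4345808029174805)
 hub 57 [0.5065 0.2004 0.0716] ((465.7352600097656, 204.90438842773438), 68.61180114746094)
 knob 45 ((490.06500244140625, 90.99539947509766), 10.968063354492188) 0.11042554920982584
 fence 119 [0.6565 0.2311 0.0414] 0.0506 ((667.2536010742188, 227.71258544921875), (35.54965591430664, 56.62828826904297), 7.544627666473389)
```

move_arm(moves=[8.7,-4.1,2.2,0,0,0,0,8.7,-4.1,2.2,0,0,0,0,8.7,-4.1,2.2,0,0,0,0,8.7,-4.1,2.2,0,0,0,0,8.7,-4.1,2.2,0,0,0,0,8.7,-4.1,2.2,0,0,0,0,8.7,-4.1,2.2,0,0,0,0,8.7,-4.1,2.2,0,0,0,0])

```text
clock: 0.9
tool_pos: [0.4863, -0.3459, 0.2344]
orientation: [180.0, -0.0, -158.9]
force: [1.3, 0.0, 0.4]
opening: 0.0876
gripper_force: 0.0
```

move_arm(moves=[8.7,-4.1,2.2,0,0,0,0,8.7,-4.1,2.2,0,0,0,0,8.7,-4.1,2.2,0,0,0,0,8.7,-4.1,2.2,0,0,0,0,8.7,-4.1,2.2,0,0,0,0,8.7,0,0,1,0,0,0.144,8.7,0,0,1,0,0,0.144,8.7,0,0,1,0,0,0.144])

```text
clock: 1.7
tool_pos: [0.6372, -0.1706, 0.2035]
orientation: [180.0, -0.1, 176.0]
force: [0.2, -0.0, -0.1]
opening: 0.0868
gripper_force: 0.0
```

move_arm(moves=[8.7,0,0,1,0,0,0.144,8.7,0,0,0,0,0,0,8.7,0,0,0,0,0,0])

```text
clock: 2.0
tool_pos: [0.6371, -0.1714, 0.1944]
orientation: [-180.0, -0.0, 168.3]
force: [0.1, -0.3, 0.2]
opening: 0.0868
gripper_force: 0.0
```

move_arm(moves=[8.7,-1.2,2.3,2,0,0,0,8.7,-1.2,2.25,2,0,0,0,8.7,0,0,4,0,0,0,8.7,0,0,4,0,0,0,8.7,0,0,3,0,0,0,8.7,0,0,2,0,0,0,8.7,0,0,1.1,0,0,0,8.7,0,0,0,0,0,0])

```text
clock: 2.8
tool_pos: [0.6695, -0.1319, 0.0125]
orientation: [-180.0, -0.1, 168.2]
force: [0.0, -0.1, 0.2]
opening: 0.0867
gripper_force: 0.0
```

move_arm(moves=[4,0,0,0,0,0,0,4,0,0,0,0,0,0,4,0,0,0,0,0,0,4,0,0,0,0,0,0,4,0,0,0,0,0,0,4,0,0,0,0,0,0])

```text
clock: 3.4
tool_pos: [0.6706, -0.1318, 0.0146]
orientation: [180.0, 0.1, 168.1]
force: [-0.7, 0.4, 5.8]
opening: 0.0596
gripper_force: 30.0
```

move_arm(moves=[4,0,0,-1,0,0,0,4,0,0,-3,0,0,0,4,0,0,-4,0,0,0,4,0,0,-4,0,0,0,4,0,0,-3,0,0,0,4,1.36,3.7,0,0,0,0,4,1.36,3.7,0,0,0,0,4,1.36,3.7,0,0,0,0])

```text
clock: 4.2
tool_pos: [0.6527, -0.0138, 0.1644]
orientation: [180.0, 0.0, 168.0]
force: [0.6, 1.1, -0.2]
opening: 0.0596
gripper_force: 30.0
```

move_arm(moves=[4,1.36,3.7,0,0,0,0,4,1.36,3.7,0,0,0,0,4,1.36,3.7,0,0,0,0,4,1.36,3.7,0,0,0,0,4,1.3,3.7,0,0,0,0,4,0,0,0,0,0,-0.12,4,0,0,0,0,0,-0.12,4,0,0,0,0,0,-0.11])

```text
clock: 5.0
tool_pos: [0.6251, 0.1808, 0.1639]
orientation: [180.0, -0.0, -171.5]
force: [0.3, -0.9, -0.4]
opening: 0.0597
gripper_force: 30.0
```

move_arm(moves=[4,0,0,0,0,0,0,4,0,0,0,0,0,0])

```text
clock: 5.2
tool_pos: [0.6253, 0.1802, 0.1639]
orientation: [180.0, 0.0, -172.1]
force: [-0.6, -0.3, -0.6]
opening: 0.0597
gripper_force: 30.0
```

Run:
```python
from h import *
im,d=snap('top'); a=im[120:260,160:320]
im2,d2=snap('side'); b=im2[150:290,150:310]
o=np.hstack([cv2.resize(x,(400,350),interpolation=cv2.INTER_CUBIC) for x in(a,b)]); cv2.imwrite('pics/carry.png',o[:,:,::-1])
```

```text
(no output)
```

View pics/carry.png

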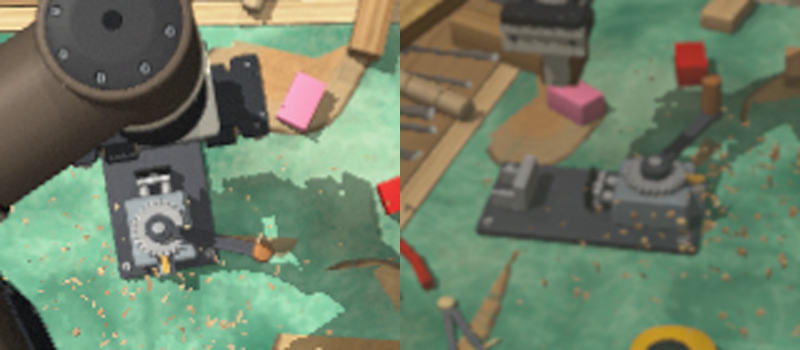

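The views show the gripper carrying the block over the bed: gripper at about (150,60) in the left half, clear of the fence. Next I shift 40 mm in +y and lower it.

move_arm(moves=[4,0,2,0,0,0,0,4,0,2,0,0,0,0,4,0,0,3,0,0,0,4,0,0,4,0,0,0,4,0,0,2,0,0,0,4,0,0,1,0,0,0,4,0,0,0,0,0,0,4,0,0,0,0,0,0])

```text
clock: 6.1
tool_pos: [0.6204, 0.2207, 0.0646]
orientation: [180.0, 0.1, -171.8]
force: [0.1, 0.9, 0.3]
opening: 0.0597
gripper_force: 30.0
```

Run:
```python
from h import *
im2,d2=snap('side'); b=im2[190:270,160:300]
cv2.imwrite('pics/low.png',cv2.resize(b,(770,440),interpolation=cv2.INTER_CUBIC)[:,:,::-1])
```

```text
(no output)
```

View pics/low.png

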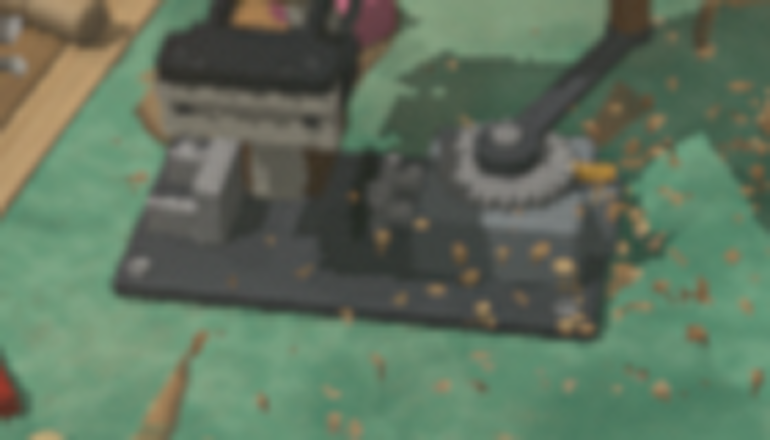

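The block (brown, around (320,170)) is above the gap between the fence (200,190) and the pad (390,190). I lower it.

move_arm(moves=[4,0,0,2,0,0,0,4,0,0,1,0,0,0,4,0,0,0.5,0,0,0,4,0,0,0,0,0,0,4,0,0,0,0,0,0])

```text
clock: 6.65
tool_pos: [0.6201, 0.2199, 0.0292]
orientation: [180.0, 0.0, -171.9]
force: [0.4, -0.3, -0.1]
opening: 0.0598
gripper_force: 30.0
```

move_arm(moves=[4,0,0,0.1,0,0,0,4,0,0,0.1,0,0,0,4,0,0,0,0,0,0])

```text
clock: 6.95
tool_pos: [0.6198, 0.2198, 0.0267]
orientation: [180.0, 0.0, -171.9]
force: [-0.4, -0.1, -0.0]
opening: 0.0599
gripper_force: 30.0
```

move_arm(moves=[4,0,0,0.1,0,0,0,4,0,0,0,0,0,0])

```text
clock: 7.15
tool_pos: [0.6199, 0.2199, 0.0266]
orientation: [180.0, 0.0, -171.9]
force: [-2.3, 0.1, 6.3]
opening: 0.0597
gripper_force: 30.0
```

move_arm(moves=[4,0,0,0.1,0,0,0,4,0,0,0,0,0,0])

```text
clock: 7.35
tool_pos: [0.6199, 0.2199, 0.0266]
orientation: [180.0, 0.1, -171.8]
force: [-7.0, -1.7, 13.5]
opening: 0.0596
gripper_force: 30.0
```

Contact with the bed. I ease off, release and rise.

move_arm(moves=[4,0,0,-0.15,0,0,0,4,0,0,0,0,0,0,8.7,0,0,0,0,0,0,8.7,0,0,0,0,0,0,8.7,0,0,0,0,0,0,8.7,0,0,0,0,0,0,8.7,0,0,0,0,0,0,8.7,0,0,0,0,0,0])

```text
clock: 8.15
tool_pos: [0.6197, 0.2198, 0.0259]
orientation: [-180.0, -0.0, -171.9]
force: [0.6, -0.6, -0.3]
opening: 0.0867
gripper_force: 0.0
```

move_arm(moves=[8.7,0,0,-1,0,0,0,8.7,0,0,-2,0,0,0,8.7,0,0,-4,0,0,0,8.7,0,0,-4,0,0,0,8.7,0,0,-4,0,0,0,8.7,0,0,-1,0,0,0,8.7,0,0,0,0,0,0])

```text
clock: 8.85
tool_pos: [0.6209, 0.2204, 0.1896]
orientation: [179.9, 0.3, -171.9]
force: [0.0, -0.1, -0.1]
opening: 0.0869
gripper_force: 0.0
```

move_arm(moves=[8.7,3.7,-2.8,0,0,0,0,8.7,3.7,-2.8,0,0,0,0,8.7,3.65,-2.8,0,0,0,0,8.7,3.6,-2.75,0,0,0,0,8.7,0,0,0,0,0,-0.147,8.7,0,0,0,0,0,-0.147,8.7,0,0,0,0,0,-0.147,8.7,0,0,0,0,0,-0.147])

```text
clock: 9.65
tool_pos: [0.4896, 0.0882, 0.1851]
orientation: [180.0, -0.1, -137.9]
force: [-0.7, -0.3, -0.4]
opening: 0.087
gripper_force: 0.0
```

move_arm(moves=[8.7,0,0,0,0,0,-0.147,8.7,0,0,0,0,0,-0.147,8.7,0,0,0,0,0,-0.147,8.7,0,0,0,0,0,-0.147,8.7,0,0,0,0,0,0,8.7,0,0,0,0,0,0])

```text
clock: 10.25
tool_pos: [0.49, 0.0885, 0.1853]
orientation: [179.9, -0.0, -104.8]
force: [-0.7, -0.3, 0.3]
opening: 0.0871
gripper_force: 0.0
```

Run:
```python
from h import *
y=np.radians(8);R=np.array([[np.cos(y),-np.sin(y)],[np.sin(y),np.cos(y)]]);O=np.array([.5904,.2158])
o=[]
for n,sl in(('top',np.s_[140:235,180:320]),('side',np.s_[185:270,160:300])):
    im,d=snap(n); P=pts(n,d); C=(P[...,:2]-O)@R
    m=(np.abs(C[...,0]-.03)<.028)&(np.abs(C[...,1])<.04)&(P[...,2]>.036)&(P[...,2]<.05)
    t=np.c_[C,P[...,2]][m]
    print(n,len(t), t[:,2].mean() if len(t) else 0, cv2.minAreaRect((t[:,:2]*1000).astype(np.float32)) if len(t)>4 else '')
    o.append(cv2.resize(im[sl],(400,270),interpolation=cv2.INTER_CUBIC))
cv2.imwrite('pics/placed.png',np.hstack(o)[:,:,::-1])
```

```text
Traceback (most recent call last):
ValueError: all the input arrays must have same number of dimensions, but the array at index 0 has 3 dimension(s) and the array at index 1 has 2 dimension(s)
```

```bash
cat > blk.py <<'E'
from h import *
y=np.radians(8);R=np.array([[np.cos(y),-np.sin(y)],[np.sin(y),np.cos(y)]]);O=np.array([.5904,.2158])
def look(f):
  o=[]
  for n,sl in(('top',np.s_[140:235,180:320]),('side',np.s_[170:265,160:300])):
    im,d=snap(n); P=pts(n,d); C=(P[...,:2]-O)@R
    m=(np.abs(C[...,0]-.03)<.028)&(np.abs(C[...,1])<.045)&(P[...,2]>.036)&(P[...,2]<.05)&(im[...,0].astype(int)>im[...,2]+25)
    t=C[m]
    print(n,len(t), P[...,2][m].mean() if len(t) else 0, cv2.minAreaRect((t*1000).astype(np.float32)) if len(t)>4 else '')
    k=P[(P[...,2]>.1)&(P[...,2]<.114)&(np.hypot(C[...,0]+.07,C[...,1])<.15)&(np.hypot(C[...,0]+.07,C[...,1])>.09)]
    if len(k)>4: print(' knob?',len(k),k.mean(0))
    o.append(cv2.resize(im[sl],(400,270),interpolation=cv2.INTER_CUBIC))
  cv2.imwrite(f'pics/{f}.png',np.hstack(o)[:,:,::-1])
E
python3 -c "from blk import *; look('placed')"
```

```text
top 267 0.04140517404195541 ((32.411468505859375, -0.1374378204345703), (60.46941375732422, 38.391597747802734), 89.5992431640625)
side 216 0.04122859264942103 ((28.57569694519043, 1.8683319091796875), (62.91887283325195, 38.71745681762695), 88.68952941894531)
 knob? 43 [0.4893798  0.09280767 0.10609804]
```

View pics/placed.png

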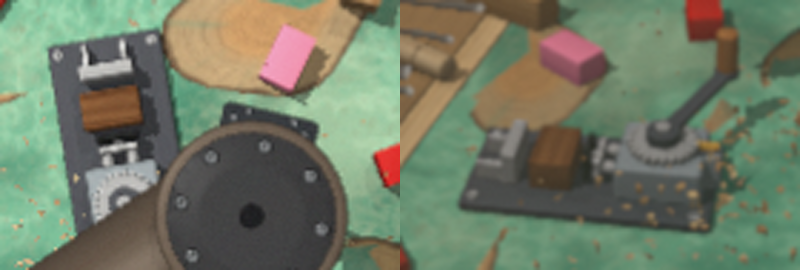

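The block stands at clamp (30, 1) mm with its top at 41 mm and its long side along the fence. In the left half it is at (112,108), between fence and pad. The lever is at rest. Next I go down around the knob and close.

move_arm(moves=[8.7,0,0.1,2,0,0,0,8.7,0,0,4,0,0,0,8.7,0,0,3,0,0,0,8.7,0,0,1.3,0,0,0,8.7,0,0,0,0,0,0])

```text
clock: 10.9
tool_pos: [0.4882, 0.0882, 0.0811]
orientation: [179.8, -0.2, -104.6]
force: [-0.2, 0.2, 0.9]
opening: 0.0873
gripper_force: 0.0
```

move_arm(moves=[1,0,0,0,0,0,0,1,0,0,0,0,0,0,1,0,0,0,0,0,0,1,0,0,0,0,0,0,1,0,0,0,0,0,0,1,0,0,0,0,0,0,1,0,0,0,0,0,0,1,0,0,0,0,0,0])

```text
clock: 11.7
tool_pos: [0.4895, 0.089, 0.0831]
orientation: [-180.0, 0.0, -104.5]
force: [-0.5, 0.1, 0.1]
opening: 0.0283
gripper_force: 0.0
```

move_arm(moves=[1,0,0,0,0,0,0,1,0,0,0,0,0,0,1,0,0,0,0,0,0])

```text
clock: 12.0
tool_pos: [0.492, 0.0884, 0.0833]
orientation: [-179.8, 0.0, -104.5]
force: [14.2, -8.6, -10.0]
opening: 0.0215
gripper_force: 30.0
```

move_arm(moves=[1,-0.01,-0.6,0,0,0,-0.05,1,-0.01,-0.6,0,0,0,-0.05,1,-0.02,-0.6,0,0,0,-0.05,1,-0.01,-0.6,0,0,0,-0.05,1,-0.02,-0.6,0,0,0,-0.05,1,-0.01,-0.6,0,0,0,-0.05,1,0,0,0,0,0,0])

```text
clock: 12.7
tool_pos: [0.525, 0.0846, 0.083]
orientation: [179.9, -0.0, -87.3]
force: [-4.1, -2.4, 5.9]
opening: 0.0215
gripper_force: 30.0
```

move_arm(moves=[1,-0.01,-0.6,0,0,0,-0.05,1,-0.02,-0.6,0,0,0,-0.05,1,-0.01,-0.6,0,0,0,-0.05,1,-0.02,-0.6,0,0,0,-0.05,1,-0.01,-0.6,0,0,0,-0.05,1,-0.02,-0.6,0,0,0,-0.05,1,-0.01,-0.6,0,0,0,-0.05,1,0,0,0,0,0,0])

```text
clock: 13.5
tool_pos: [0.5658, 0.0929, 0.0831]
orientation: [179.9, -0.1, -67.3]
force: [-1.1, -7.9, 5.0]
opening: 0.0217
gripper_force: 30.0
```

move_arm(moves=[1,-0.01,-0.6,0,0,0,-0.05,1,-0.01,-0.36,0,0,0,-0.03,1,0,-0.36,0,0,0,-0.03,1,0,0,0,0,0,0,1,0,0,0,0,0,0])

```text
clock: 14.0
tool_pos: [0.5775, 0.0982, 0.0831]
orientation: [179.9, -0.1, -61.1]
force: [0.9, -9.2, 3.4]
opening: 0.0212
gripper_force: 30.0
```

Run:
```python
from blk import *
look('s1'); o=ctrl.get_obs()
v=(o['tool_pos'][:2]-np.array([.5211,.2061])); print(np.degrees(np.arctan2(v[1],v[0]))+104.2,np.hypot(*v),o['orientation'],o['force'])
```

```text
top 6 0.040385958725355886 ((55.829532623291016, 25.413339614868164), (2.980375289916992, 9.252083778381348), 13.790047645568848)
side 202 0.04124523976881986 ((40.09229278564453, 2.2093772888183594), (35.392940521240234, 65.56586456298828), 0.5469439625740051)
 knob? 100 [0.57168125 0.10413388 0.1069758 ]
41.803164041910584 0.12173872713936312 [ 1.79884063e+02 -8.58418993e-02 -6.10589575e+01] [ 0.53993008 -9.29026746  3.23735514]
```

move_arm(moves=[1,0,-0.3,0,0,0,-0.025,1,0,0,0,0,0,0])

```text
clock: 14.3
tool_pos: [0.5803, 0.0997, 0.0831]
orientation: [179.9, -0.1, -59.6]
force: [1.4, -9.8, 2.4]
opening: 0.0213
gripper_force: 30.0
```

move_arm(moves=[1,0,-0.18,0,0,0,-0.015,1,0,0,0,0,0,0])

```text
clock: 14.5
tool_pos: [0.5818, 0.1005, 0.0831]
orientation: [179.9, -0.1, -58.7]
force: [1.4, -10.4, 2.9]
opening: 0.0213
gripper_force: 30.0
```

move_arm(moves=[1,0,-0.12,0,0,0,-0.01,1,0,0,0,0,0,0])

```text
clock: 14.7
tool_pos: [0.5827, 0.1011, 0.0831]
orientation: [179.9, -0.1, -58.2]
force: [1.0, -9.1, 3.8]
opening: 0.0216
gripper_force: 30.0
```

Run:
```python
from blk import *
look('s2'); o=ctrl.get_obs()
v=(o['tool_pos'][:2]-np.array([.5211,.2061])); print(np.degrees(np.arctan2(v[1],v[0]))+104.2,np.hypot(*v),o['orientation'],o['force'])
```

```text
top 0 0 
side 196 0.04146544469842755 ((40.53784942626953, 1.6377582550048828), (34.71377944946289, 66.22561645507812), 0.9283730387687683)
 knob? 102 [0.57761235 0.10709919 0.10711791]
44.57805046405187 0.12174807637276057 [ 1.79869327e+02 -8.60238710e-02 -5.81941504e+01] [ 1.70807035 -9.10811866  3.76349187]
```

View pics/s2.png

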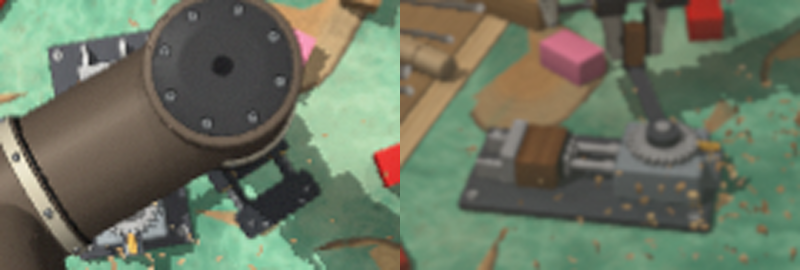

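The block (side view, (543,155)) is against the fence, pressed by the extended pad. The lever angle is about 44.5–45° both by arc and by chord, and the force has slackened. I hold briefly and hand in.

move_arm(moves=[1,0,0,0,0,0,0,1,0,0,0,0,0,0,1,0,0,0,0,0,0,1,0,0,0,0,0,0,1,0,0,0,0,0,0])

```text
clock: 15.3
tool_pos: [0.5827, 0.1011, 0.0831]
orientation: [179.9, -0.1, -58.2]
force: [1.8, -8.6, 2.7]
opening: 0.0213
gripper_force: 30.0
```

```bash
python3 -c "
from plant import ctrl
print(ctrl.get_obs()['tool_pos']); print(ctrl.close_job())"
```

```text
[0.5826874  0.10107145 0.08314183]
the job is handed in; nothing more can be done
None
```

The job is handed in at about 15 s on the robot's clock: the thickest offcut is pressed against the fence by the pad, and the fingers still hold the knob at click three (about 44.5–45°); the hand-in returned no verdict.

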